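Put the vaccination desk away at the end of the session

TASK

The vaccination session is over: put everything away where it belongs. Of the things standing right in front of you (the far end of the desk is someone else's), stand the two loose vials upright in the free wells of the vial rack, lay the wide plaster roll flat in the large compartment of the steel tray and the narrow roll flat in the small one, and take the auto-injector out of its desk clips sideways through their open side and lay it lengthwise in the middle of both V rests of the grey cradle. Set the vials and the injector down without dropping them, and leave the vial that is already in the rack in its well.

Things in the scene. Friction and masses are not known exactly. Their poses are not given: they have to be found in the camera images.
- vial_1: glass vaccine vial, purple flip-off cap, 23 mm across, 49 mm tall, standing loose and upright on the near part of the desk, before the robot (the vials at the far right end are not meant); origin at the centre of its underside, z up
- vial_2: glass vaccine vial, blue flip-off cap, 23 mm across, 49 mm tall, standing loose and upright on the near part of the desk, before the robot (the vials at the far right end are not meant); origin at the centre of its underside, z up. The same size as vial_1; either goes in either free well
- vial_3: a third vial of the same size (23 x 49 mm), already put away in the end well of the rack (rack y = -0.055); origin at the centre of its underside. It stays there
- wide_roll: roll of skin-coloured fixing plaster lying flat on the near part of the desk before the robot (not the one at the far right end), the wide one: 52 mm across, 25 mm high; origin at the centre of its underside, z up. Treat it as a solid disc and grip it across the outside
- narrow_roll: roll of skin-coloured fixing plaster lying flat on the near part of the desk before the robot (not the one at the far right end), the narrow one: 42 mm across, 12 mm high; origin at the centre of its underside, z up. Treat it as a solid disc and grip it across the outside
- injector: adrenaline auto-injector, a smooth white round tube with a grey and a black end cap, 22 mm across and 140 mm long, about 60 g; origin on its axis at mid-length, long axis = its y. At the start it lies level in the two jaws of the clip holder, its axis 30 mm above the desk
- clip_holder: fixed: base 64x150x6 mm, two 14 mm wide, 50 mm tall spring clips at y = +-0.042, free between; origin on the desk under the tube axis, y along the tube, z up. Lower jaw ends at x = -0.013; leaf at +x; sprung upper jaw hooks 3 mm down in front of the tube. Mouth at -x: the tube, gripped midway, comes out level along -x (10 N), clear after 35 mm. Upward the jaws give 8 mm and then hold
- vial_rack: fixed white block 56x170x22 mm, three round wells along its y at y = -0.055 (holds vial_3), 0 and +0.055, each 31 mm wide, flaring to 41 mm at the mouth, floor 4 mm above the desk; origin at the centre of its underside on the desk, z up. A vial in a well has its underside 4 mm above the desk and stands 31 mm out of the block
- dressing_tray: fixed shallow stainless tray 134x160x16 mm (x, y, z), walls and floor 4 mm; origin at the centre of its underside on the desk, z up. A partition 15 mm high at y = +0.014 parts the large compartment (126x88 mm inside, centre x = 0, y = -0.032) from the small one (126x60 mm inside, centre x = 0, y = +0.046)
- injector_cradle: fixed shallow grey tray 88x180x12 mm with two V-shaped rests at y = -0.042 and +0.042, each 12 mm wide, tops 33 mm above the desk, V 37 mm wide at the top with 45 degree sides; origin at the centre of its underside on the desk, y along the tray. The injector lies in both V's along the tray's y, axis over x = 0, 30 mm above the desk

How it is judged:
At the end, for the whole second after the job is handed in: Vials upright in the two free wells (10 mm, 0.15 rad), wide roll flat in the large and narrow roll flat in the small compartment (0.1 rad), injector in both V rests (8 mm sideways, 15 mm lengthwise, 0.12 rad), vial_3 upright in its well; all at rest (x of vial_1 in the frame of vial_rack between -0.01 and 0.01 m and z of vial_1 in the frame of vial_rack between 0 and 0.009 m and angle between each of vial_1, vial_2, vial_3's own z axis and vertical below 0.15 rad and (y of vial_1 in the frame of vial_rack between -0.01 and 0.01 m or y of vial_1 in the frame of vial_rack between 0.045 and 0.065 m) and x of vial_2 in the frame of vial_rack between -0.01 and 0.01 m and z of vial_2 in the frame of vial_rack between 0 and 0.009 m and (y of vial_2 in the frame of vial_rack between -0.01 and 0.01 m or y of vial_2 in the frame of vial_rack between 0.045 and 0.065 m) and x of wide_roll in the frame of dressing_tray between -0.045 and 0.045 m and y of wide_roll in the frame of dressing_tray between -0.056 and -0.008 m and z of wide_roll in the frame of dressing_tray between 0 and 0.009 m and angle between each of wide_roll, narrow_roll's own z axis and vertical below 0.1 rad and x of narrow_roll in the frame of dressing_tray between -0.05 and 0.05 m and y of narrow_roll in the frame of dressing_tray between 0.033 and 0.059 m and z of narrow_roll in the frame of dressing_tray between 0 and 0.009 m and x of injector in the frame of injector_cradle between -0.008 and 0.008 m and y of injector in the frame of injector_cradle between -0.015 and 0.015 m and z of injector in the frame of injector_cradle between 0.026 and 0.035 m and angle between the y axis of injector and the y axis of injector_cradle, either way round below 0.12 rad and x of vial_3 in the frame of vial_rack between -0.01 and 0.01 m and y of vial_3 in the frame of vial_rack between -0.065 and -0.045 m and linear speed of each of vial_1, vial_2, injector, wide_roll, narrow_roll below 0.03 m/s); the robot touches nothing.
It fails at once if a vial or the injector is dropped (moves faster than 0.8 m/s with no finger on it, a fall of over 30 mm) ((contact force between the fingers and vial_1 below 0.05 N and linear speed of vial_1 above 0.8 m/s) or (contact force between the fingers and vial_2 below 0.05 N and linear speed of vial_2 above 0.8 m/s) or (contact force between the fingers and injector below 0.05 N and linear speed of injector above 0.8 m/s)).
It fails at once if the vial already in the rack is lifted out or tipped (moved over 20 mm or tilted over 0.4 rad) (distance of vial_3 from where it was at the start of the episode above 0.02 m or angle between vial_3's own z axis and vertical above 0.4 rad).
It also fails if it takes over 115 s, if anything falls off the work surface, if the arm or the gripper's body presses on something with over 40 N, if the wrist force passes 120 N, or if a joint passes its speed limit or range.

ROBOT

A 7-joint arm with a two-finger parallel gripper is mounted at the origin on a cart in front of the work surface, level with it; the furniture and walls round the work are solid. World frame = base frame: x ahead of the robot, y to its left, z up, the work surface at z = 0. Lengths are in m, angles in rad, forces in N, time in s.
With the tool pointing down it reaches from about 0.4 to 0.85 m from the base axis. Payload 4.5 kg.
Tool frame: the origin (TCP) lies at the very end of the fingers, on their centre line; the grasp point (between the pads) lies 19 mm behind it (tcp_to_grasp is the z of the grasp point in the tool frame, in m); z points along the fingers, y is the line along which they close (so a half turn about z gives the same grasp; the last joint's range is limited). The gripper opens to 88 mm and grips with 3 to 60 N. Pads are 18 mm wide; open, the fingers measure 123 mm over their backs; the gripper's body (75 mm by 187 mm) begins 45 mm behind the grasp point.
Start: joints at [-1.187, 0.689, -0.195, 1.565, 0.157, 0.902, -0.215], TCP at [0.214, 0.587, 0.239] pointing down, gripper open.
Joint ranges: [-3.01, 3.01], [-0.46, 2.08], [-1.47, 1.51], [0.13, 2.56], [-1, 4.14], [0.04, 2.09], [-2.66, 2.66]. Speed limits (rad/s): [2.57, 2.57, 3.14, 3.14, 3.14, 3.14, 3.14].

INTERFACE

Orientations are given as a unit quaternion [x, y, z, w].
In Python, from plant import * gives the robot as it stands. The module is installed in compiled form; this text tells all that it offers.
- The arm moves only by the shell command python3 -m jog 'ROWS' [OPENING] [FORCE]. ROWS is JSON, a list that holds one entry, the list of rows, each a list of 6 numbers: the shift along the tool's x, y, z in m, then the turn, a rotation vector about the tool's x, y, z in rad. In form: [[[dx, dy, dz, ax, ay, az], ...]]. A call has 1 to 12 rows; each row shifts and turns the commanded pose from where the row before left it, along the tool's axes as they then stand; what a row does not reach is not made up. A row lasts 1/8 s, in which the tool goes at most 62.5 mm and 10.7 degrees, less where a joint would pass 70% of its speed; a pose out of reach is approached as far as the arm can. A call with a gripper value outside its range is refused whole. OPENING is the finger opening in m, from 0 to 0.0881, set as the call begins (- or left out, the last holds). The fingers move at their own pace and stop on an object; FORCE is the grip in N (left out, the last holds). Time passes only in rows, so rows that do not move let the fingers close. It gives the time, the measured TCP pose, the force, the opening and the grip force at its end, in the units of the state.
- get_state(): the state, without advancing time (a new reading comes with each control period).
- snapshot(name): name is "scene" or "top" or "wrist"; returns a dict with "frame" (420x560x3 uint8, red, green, blue), "mtx" (3x3 intrinsics, pixels), "xyz" and "orientation" of the camera in the world; the wrist camera has in their place "mount" (4x4, takes a point from camera to tool coordinates, whose origin is the TCP and whose axes are the flange's). Camera axes: x right, y down, z forward; pixel columns grow to the right and rows downward; lengths in m; the calibration is good to about 2 mm. A picture is of the moment at which its call begins: read the wrist's pose just before it. There is no depth.
- finish_job(): hands the job in; it is judged then, once.
The state is a dict: "clock": time; "q": joint angles; "qd": joint speeds; "joint_torque": joint torques, N m; "tool_pos": TCP position; "eef_rot": TCP orientation; "contact_force": force on the tool from outside, world axes, zero at the start; "moment": the same for the moment, N m; "opening": opening from 0.0 (shut) to 1.0 (fully open); "finger_force": force on a finger pad.
Only numpy, scipy, OpenCV 4.12 (cv2) and the standard library are available. Lean on these libraries where they do the work, as an engineer would, in place of code of your own. Each camera call takes 0.05 s, during which the arm holds its last target. There are 200 camera calls.

## Working session

There is one attempt and no reset: what is moved stays moved. The work goes in short steps, Python scripts to look and compute and a shell command to move; the robot and the scene stay as the last step left them, time stands still between calls to the robot, and variables do not carry over. Pictures are saved under pics/ and viewed, at most 18 in all, crops included, and the job is handed in when it is done.

```bash
mkdir -p pics
cat > h.py <<'E'
from plant import *
import numpy as np, cv2
from scipy.spatial.transform import Rotation as R
def cam(s,st=None):
    if 'mount' in s:
        T=np.eye(4);T[:3,:3]=R.from_quat(st['eef_rot']).as_matrix();T[:3,3]=st['tool_pos']
        C=T@np.array(s['mount']);return C[:3,:3],C[:3,3]
    o=np.array(s['orientation']);
    return (o if o.shape==(3,3) else R.from_quat(o).as_matrix()),np.array(s['xyz'])
def pt(s,u,v,z,st=None):
    Rm,p=cam(s,st);d=Rm@np.linalg.inv(s['mtx'])@[u,v,1];return p+d*(z-p[2])/d[2]
def px(s,P,st=None):
    Rm,p=cam(s,st);c=Rm.T@(np.array(P)-p);q=np.array(s['mtx'])@c;return q[:2]/q[2]
E
python3 - <<'E'
from h import *
import pickle
st=get_state();print({k:np.round(v,3).tolist() for k,v in st.items()})
S={}
for n in ["scene","top","wrist"]:
    s=snapshot(n);S[n]=s
    print(n,{k:np.round(v,3).tolist() for k,v in s.items() if k!='frame'})
    cv2.imwrite(f'pics/{n}0.png',cv2.resize(s['frame'][:,:,::-1],(784,588),interpolation=cv2.INTER_CUBIC))
pickle.dump((st,S),open('s0.pkl','wb'))
E
```

```text
{'clock': 0.0, 'q': [-1.187, 0.69, -0.194, 1.566, 0.157, 0.902, -0.215], 'qd': [-0.002, 0.001, -0.001, -0.0, 0.001, -0.002, -0.001], 'joint_torque': [-0.0, -52.756, -1.267, -15.342, -0.053, 0.006, 0.0], 'tool_pos': [0.214, 0.587, 0.238], 'eef_rot': [0.174, 0.985, -0.001, -0.0], 'contact_force': [0.16, 0.784, -0.22], 'moment': [-0.001, -0.023, -0.038], 'finger_force': 0.0, 'opening': 0.996}
scene {'mtx': [[450.742, 0.0, 275.776], [0.0, 450.742, 205.262], [0.0, 0.0, 1.0]], 'xyz': [-0.029, -1.005, 0.563], 'orientation': [0.807, -0.221, 0.139, -0.53]}
top {'mtx': [[483.001, 0.0, 281.304], [0.0, 483.001, 217.322], [0.0, 0.0, 1.0]], 'xyz': [0.466, -0.041, 1.27], 'orientation': [-0.697, 0.716, -0.015, 0.032]}
wrist {'mtx': [[334.24, 0.0, 278.154], [0.0, 334.24, 211.543], [0.0, 0.0, 1.0]], 'mount': [[-0.001, -0.961, -0.276, 0.072], [1.0, -0.001, 0.0, -0.0], [-0.0, -0.276, 0.961, -0.146], [0.0, 0.0, 0.0, 1.0]]}
```

View pics/top0.png

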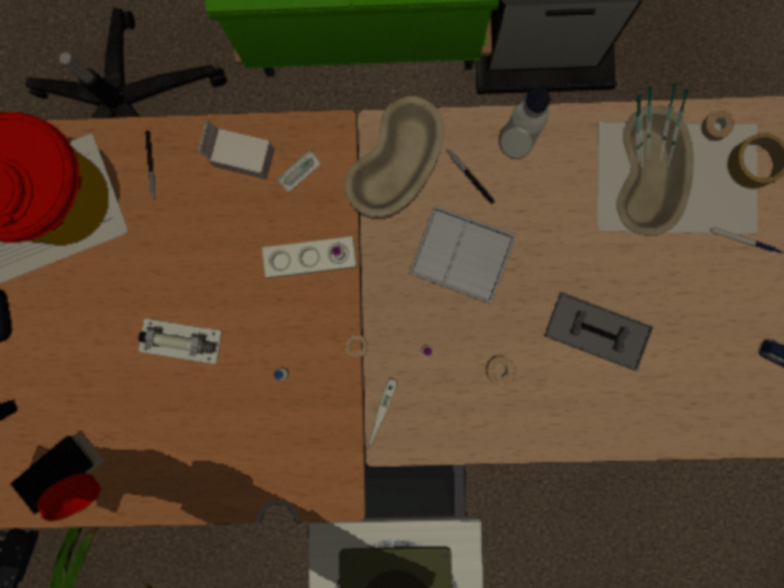

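View pics/scene0.png

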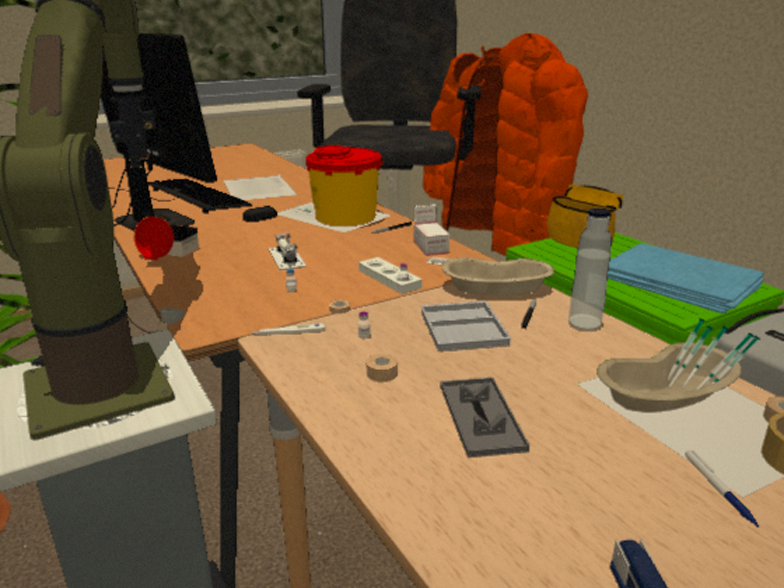

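The top view shows blue vial (280,374), purple vial (427,351), wide roll (500,369), narrow roll (356,346), clips with injector (180,342), rack (309,257), tray (462,254) and cradle (598,331). I'll enlarge it for corner readings.

Run:
```python
from h import *
import pickle
st,S=pickle.load(open('s0.pkl','rb'));f=S['top']['frame'][:,:,::-1]
for i,x in enumerate((92,282)):
    cv2.imwrite(f'pics/c{i}.png',cv2.resize(cv2.convertScaleAbs(f[140:290,x:x+195],alpha=1.5),None,fx=4,fy=4,interpolation=cv2.INTER_CUBIC))
```

```text
(no output)
```

View pics/c0.png

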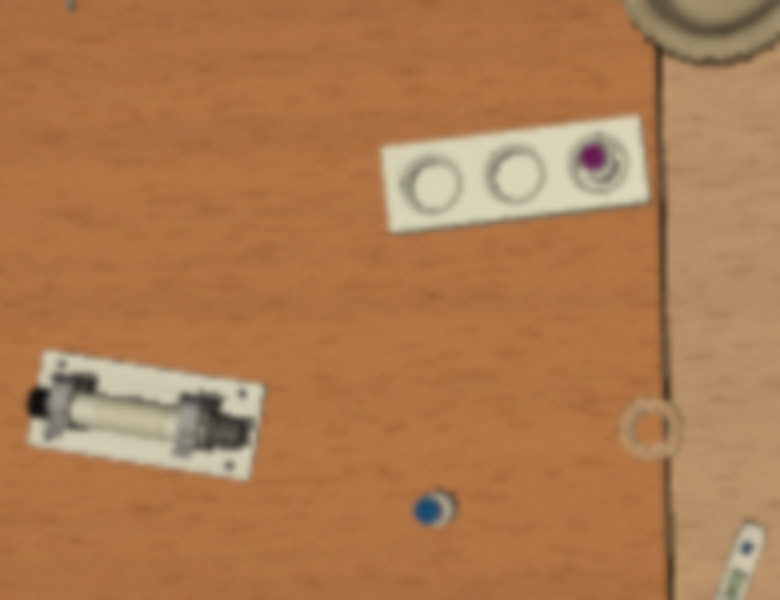

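View pics/c1.png

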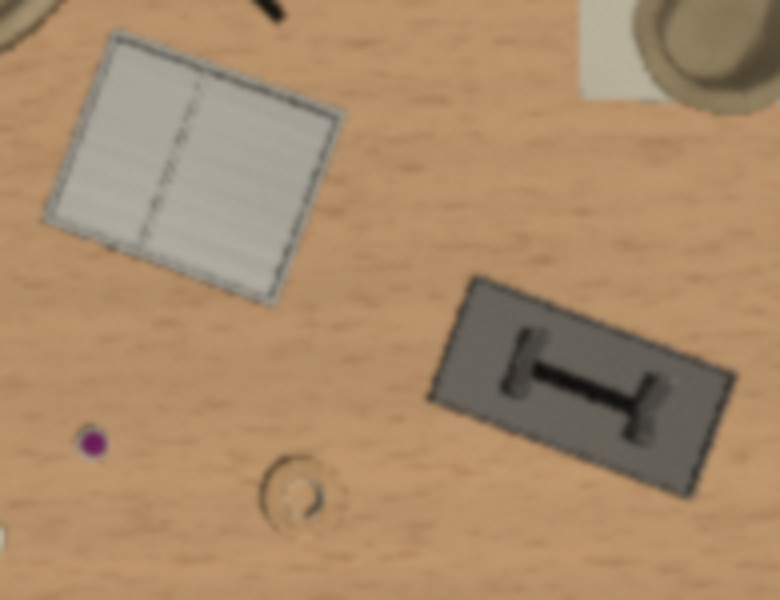

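```bash
cat > m.py <<'E'
from h import *
import pickle
st,S=pickle.load(open('s0.pkl','rb'));s=S['top']
def P(i,c,z): return pt(s,(92,282)[i]+(c[0]+.5)/4-.5,140+(c[1]+.5)/4-.5,z)
def rect(n,i,cs,z):
    p=np.array([P(i,c,z)[:2] for c in cs]);e=[np.linalg.norm(p[k]-p[(k+1)%4]) for k in range(4)]
    a=(p[1]-p[0])+(p[2]-p[3]);b=-np.arctan2(a[1],a[0])
    print(n,'centre',p.mean(0).round(4),'edges',np.round(e,4),'long dir deg',np.degrees(np.arctan2(a[1],a[0])).round(1))
rect('rack',0,[(381,148),(641,116),(650,202),(390,233)],.022)
rect('holder',0,[(44,351),(265,383),(249,479),(28,443)],.006)
rect('tray',1,[(114,31),(344,112),(274,303),(45,219)],.016)
rect('cradle',1,[(475,277),(736,373),(690,497),(431,398)],.012)
for n,i,c,z in [('w1',0,(431,185),.022),('w0',0,(517,174),.022),('v3',0,(592,157),.053),('inj a',0,(50,403),.03),('inj b',0,(240,433),.03),('v2',0,(428,511),.049),('nar',0,(651,428),.012),('wide',1,(303,497),.025),('v1',1,(94,443),.049)]: print(n,P(i,c,z).round(4))
E
python3 m.py
```

```text
rack centre [0.6428 0.145 ] edges [0.1716 0.0568 0.171  0.0563] long dir deg -84.7
holder centre [0.4936 0.394 ] edges [0.149  0.0637 0.149  0.0614] long dir deg -100.1
tray centre [ 0.641  -0.1411] edges [0.1591 0.1332 0.1583 0.1319] long dir deg -111.7
cradle centre [ 0.4911 -0.3871] edges [0.1776 0.0856 0.1764 0.0839] long dir deg -112.3
w1 [0.6377 0.2004 0.022 ]
w0 [0.6432 0.1439 0.022 ]
v3 [0.6483 0.0913 0.053 ]
inj a [0.5017 0.4486 0.03  ]
inj b [0.4792 0.3249 0.03  ]
v2 [0.4267 0.2    0.049 ]
nar [0.4756 0.0608 0.012 ]
wide [ 0.4247 -0.203   0.025 ]
v1 [ 0.4626 -0.07    0.049 ]
```

View pics/wrist0.png

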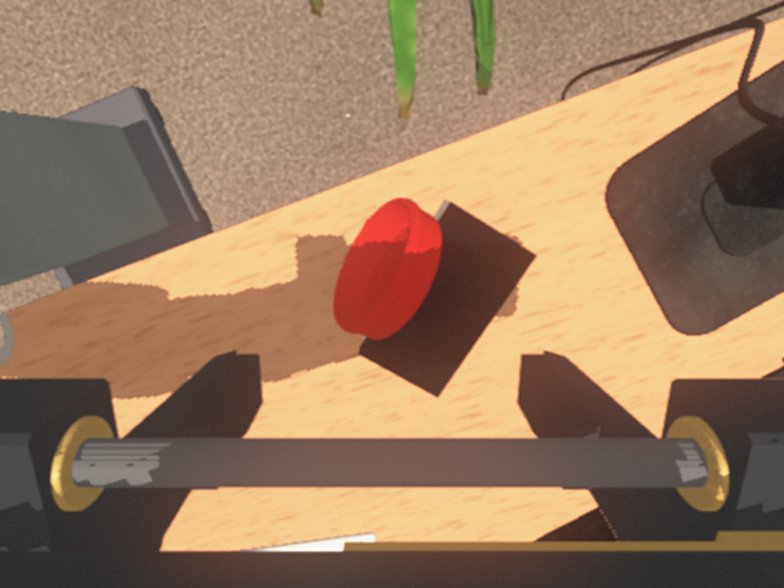

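```bash
cat >> h.py <<'E'
def go(x,y,z,th):
    "print tool-frame shift (after any turn) and turn needed"
    st=get_state();M=R.from_quat(st['eef_rot']).as_matrix()
    cur=np.degrees(np.arctan2(M[1,1],M[0,1]));d=np.array([x,y,z])-st['tool_pos']
    t=np.radians(th);N=np.array([[-np.sin(t),np.cos(t),0],[np.cos(t),np.sin(t),0],[0,0,-1]]).T
    print('t',round(st['clock'],2),'pos',np.round(st['tool_pos'],4),'th',cur.round(2),'tiltZ',M[:,2].round(3),'op',round(st['opening']*88.1,1),'F',np.round(st['contact_force'],1),'ff',round(st['finger_force'],1))
    print('-> shift now-frame',(M.T@d).round(4),' after-turn frame',(N.T@d).round(4),' az turn',round(np.radians((cur-th+180)%360-180),4))
E
python3 -m jog '[[[-0.055,-0.0142,0,0,0,0],[-0.055,-0.0142,0,0,0,0],[-0.055,-0.0142,0,0,0,0],[-0.055,-0.0142,0,0,0,0],[-0.055,-0.0142,0,0,0,0],[-0.054,-0.014,0,0,0,0],[0,0,0,0,0,0.175],[0,0,0,0,0,0.175],[0,0,0,0,0,0.175],[0,0,0,0,0,0.175],[0,0,0,0,0,0.175],[0,0,0,0,0,0.175]]]'
python3 -c "
from h import *
go(.4936,.394,.239,-10.1)"
```

```text
clock: 1.65
tool_pos: [0.4938, 0.3945, 0.2384]
eef_rot: [0.646, 0.763, -0.0, -0.0]
contact_force: [0.8, 0.4, 0.6]
opening: 0.997
finger_force: 0.0
t 1.65 pos [0.4938 0.3945 0.2384] th 9.48 tiltZ [-0.001 -0.    -1.   ] op 87.8 F [0.8 0.4 0.6] ff 0.0
-> shift now-frame [-0.0004 -0.0003 -0.0006]  after-turn frame [-0.0005 -0.0002 -0.0006]  az turn 0.3417
```

```bash
python3 -m jog '[[[0,0,0,0,0,0.171],[0,0,0,0,0,0.171],[0,0,0,0,0,0]]]' >/dev/null
python3 - <<'E'
from h import *
import pickle
go(.4936,.394,.239,-10.1)
st=get_state();s=snapshot('wrist');pickle.dump((st,s),open('w1.pkl','wb'))
cv2.imwrite('pics/w1.png',cv2.resize(s['frame'][:,:,::-1],(784,588),interpolation=cv2.INTER_CUBIC))
print(px(s,[.4936,.394,.03],st)*1.4)
E
```

```text
t 2.02 pos [0.4938 0.3946 0.2384] th -9.68 tiltZ [-0.    -0.001 -1.   ] op 88.1 F [-0.6  0.4  0. ] ff 0.0
-> shift now-frame [-0.0006 -0.0001 -0.0006]  after-turn frame [-0.0006 -0.0001 -0.0006]  az turn 0.0074
[390.18741664 258.42206041]
```

View pics/w1.png

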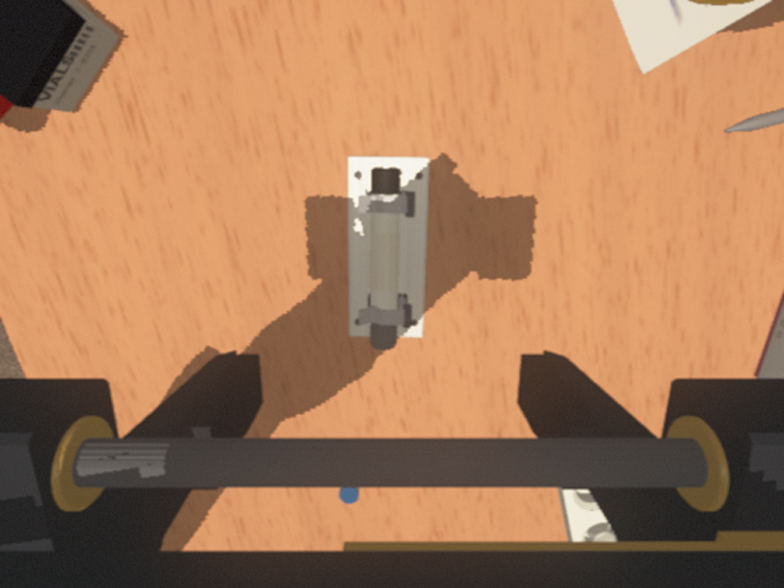

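The tube lies at (384,258) between the clips, and the dark leaves are on the right (tool +y, world +x). The mouth therefore faces the robot (tool −y). I'm descending on the tube's middle.

```bash
python3 -m jog '[[[0,-0.003,0.05,0,0,0.007],[0,0,0.05,0,0,0],[0,0,0.05,0,0,0],[0,0,0.05,0,0,0],[0,0,0.0214,0,0,0],[0,0,0,0,0,0]]]' >/dev/null
python3 -c "
from h import *
go(.4906,.3945,.017,-10.1)"
python3 -m jog '[[[0,0,0,0,0,0],[0,0,0,0,0,0],[0,0,0,0,0,0],[0,0,0,0,0,0],[0,0,0,0,0,0]]]' 0 30
```

```text
t 2.83 pos [0.4907 0.3947 0.0165] th -10.14 tiltZ [-0.002 -0.001 -1.   ] op 87.8 F [0.1 0.9 0.5] ff 0.0
-> shift now-frame [-0.0002 -0.     -0.0005]  after-turn frame [-0.0002 -0.     -0.0005]  az turn -0.0006
clock: 3.45
tool_pos: [0.4912, 0.3952, 0.0175]
eef_rot: [0.767, 0.642, 0.0, -0.0]
contact_force: [-0.8, 0.5, -0.1]
opening: 0.455
finger_force: 0.0
```

```bash
python3 -m jog '[[[0,0,0,0,0,0],[0,0,0,0,0,0],[0,0,0,0,0,0],[0,0,0,0,0,0],[0,0,0,0,0,0],[0,0,0,0,0,0]]]'
```

```text
clock: 4.2
tool_pos: [0.4904, 0.3952, 0.0172]
eef_rot: [0.767, 0.642, -0.001, -0.0]
contact_force: [-4.1, -0.2, 0.9]
opening: 0.242
finger_force: 30.0
```

```bash
python3 -m jog '[[[0,-0.006,0,0,0,0],[0,-0.006,0,0,0,0],[0,-0.006,0,0,0,0],[0,-0.006,0,0,0,0],[0,-0.006,0,0,0,0],[0,-0.006,0,0,0,0],[0,-0.006,0,0,0,0],[0,-0.006,0,0,0,0],[0,-0.006,0,0,0,0],[0,0,0,0,0,0]]]'
```

```text
clock: 5.45
tool_pos: [0.4373, 0.4049, 0.0173]
eef_rot: [0.767, 0.642, -0.0, -0.0]
contact_force: [-0.7, -0.2, -0.4]
opening: 0.239
finger_force: 30.0
```

```bash
python3 -m jog '[[[0,0,-0.03,0,0,0],[0,0,-0.05,0,0,0],[0,0,-0.05,0,0,0],[0,0,-0.05,0,0,0],[-0.03,0.008,0,0,0,0],[-0.055,0.0136,0,0,0,0],[-0.055,0.0136,0,0,0,0],[-0.055,0.0136,0,0,0,0],[-0.055,0.0136,0,0,0,0],[-0.055,0.0136,0,0,0,0],[-0.055,0.0136,0,0,0,0],[-0.055,0.0136,0,0,0,0]]]' >/dev/null
python3 -m jog '[[[-0.055,0.0136,0,0,0,0.053],[-0.055,0.0136,0,0,0,0.053],[-0.055,0.0136,0,0,0,0.053],[-0.055,0.0136,0,0,0,0.054],[-0.055,0.0136,0,0,0,0],[0,0,0,0,0,0],[0,0,0,0,0,0]]]' >/dev/null
python3 - <<'E'
from h import *
import pickle
go(.4911,-.3871,.197,-22.3)
st=get_state();s=snapshot('wrist');pickle.dump((st,s),open('w2.pkl','wb'))
cv2.imwrite('pics/w2.png',cv2.resize(s['frame'][:,:,::-1],(784,588),interpolation=cv2.INTER_CUBIC))
E
```

```text
t 7.83 pos [ 0.4542 -0.3039  0.1971] th -22.43 tiltZ [-0.     0.001 -1.   ] op 21.0 F [ 0.5  0.5 -0.3] ff 30.0
-> shift now-frame [-0.0629  0.0659  0.0001]  after-turn frame [-0.063   0.0657  0.0001]  az turn -0.0022
```

View pics/w2.png

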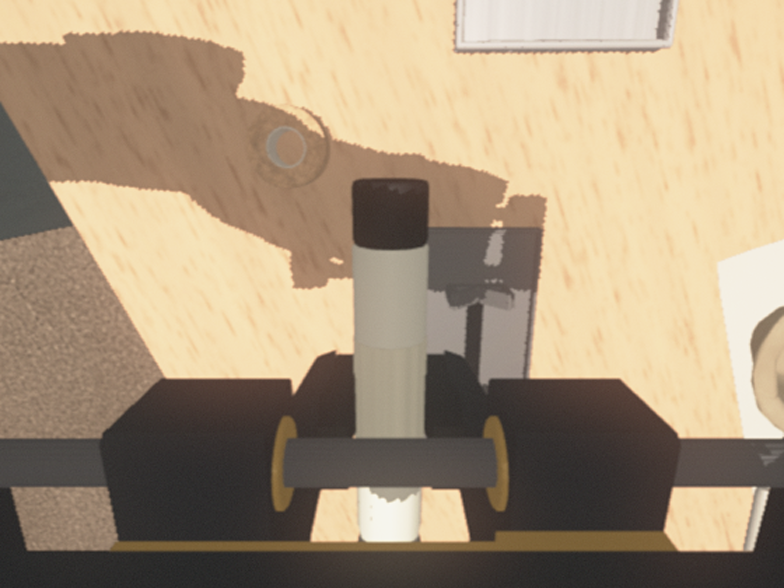

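Run:
```python
from h import *
import pickle
st,s=pickle.load(open('w2.pkl','rb'));M=np.array(s['mount'])
for z in (-.013,-.024):
    d=M[:3,:3]@np.linalg.inv(s['mtx'])@[391/1.4,180/1.4,1];print('tube end tool',(M[:3,3]+d*(z-M[2,3])/d[2]).round(4))
# cradle expected points
c=np.array([.4911,-.3871]);t=np.radians(-22.3);X=np.array([np.cos(t),np.sin(t)]);Y=np.array([-np.sin(t),np.cos(t)])
for x,y,z in [(.044,.09,.012),(.0185,.036,.033),(.0185,.048,.033),(-.0185,.048,.033),(.044,0,.012)]: print((x,y,z),(px(s,[*(c+x*X+y*Y),z],st)*1.4).round(1))
```

```text
tube end tool [ 0.0663  0.     -0.013 ]
tube end tool [ 0.0668 -0.     -0.024 ]
(0.044, 0.09, 0.012) [545.8 226.4]
(0.0185, 0.036, 0.033) [511.8 308.4]
(0.0185, 0.048, 0.033) [513.  291.7]
(-0.0185, 0.048, 0.033) [459.2 291.8]
(0.044, 0, 0.012) [535.2 345.2]
```

Run:
```python
import cv2
a=cv2.imread('pics/w2.png')[200:400,400:600];cv2.imwrite('pics/w2c.png',cv2.resize(a,(600,600),interpolation=cv2.INTER_CUBIC))
```

```text
(no output)
```

View pics/w2c.png

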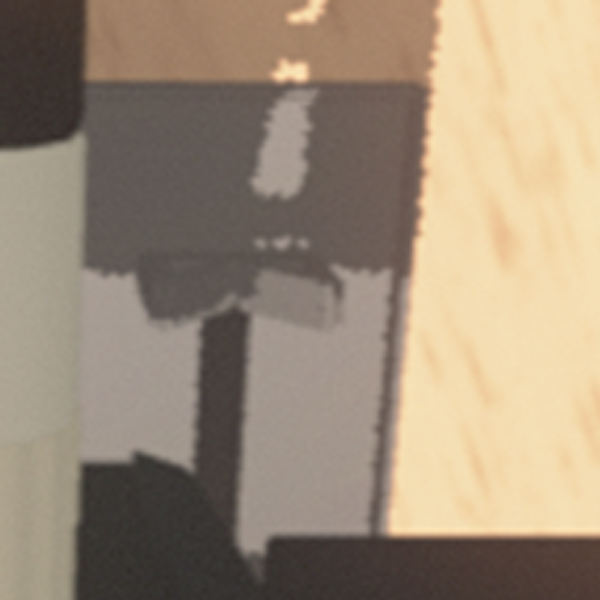

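```bash
python3 -c "
from h import *
go(.4905,-.3831,.06,-22.3)"
```

```text
t 7.88 pos [ 0.4546 -0.3029  0.1972] th -22.32 tiltZ [-0.     0.001 -1.   ] op 21.1 F [ 1.   0.6 -0.4] ff 30.0
-> shift now-frame [-0.0607  0.0638  0.1371]  after-turn frame [-0.0606  0.0637  0.1372]  az turn -0.0003
```

```bash
python3 -m jog '[[[-0.03,0.032,0,0,0,0],[-0.0306,0.0318,0,0,0,0],[0,0,0.05,0,0,0],[0,0,0.05,0,0,0],[0,0,0.037,0,0,0],[0,0,0.02,0,0,0],[0,0,0.012,0,0,0],[0,0,0.006,0,0,0],[0,0,0,0,0,0],[0,0,0,0,0,0]]]' 
python3 -c "
from h import *
go(.4905,-.3831,.0175,-22.3)"
```

```text
clock: 9.12
tool_pos: [0.4908, -0.3851, 0.0233]
eef_rot: [0.831, 0.556, 0.0, 0.001]
contact_force: [-0.1, -1.0, -0.2]
opening: 0.237
finger_force: 30.0
t 9.12 pos [ 0.4908 -0.3851  0.0233] th -22.41 tiltZ [ 0.001 -0.001 -1.   ] op 20.9 F [-0.1 -1.  -0.2] ff 30.0
-> shift now-frame [ 0.0018 -0.001   0.0058]  after-turn frame [ 0.0018 -0.001   0.0058]  az turn -0.002
```

```bash
python3 -m jog '[[[0.0015,-0.001,0.002,0,0,0],[0,0,0.002,0,0,0],[0,0,0.001,0,0,0],[0,0,0,0,0,0],[0,0,0,0,0,0]]]' 
python3 -m jog '[[[0,0,0.001,0,0,0],[0,0,0.001,0,0,0],[0,0,0,0,0,0]]]'
```

```text
clock: 9.75
tool_pos: [0.4908, -0.3832, 0.0176]
eef_rot: [0.831, 0.556, 0.0, 0.001]
contact_force: [1.9, -0.7, 1.7]
opening: 0.237
finger_force: 30.0
clock: 10.12
tool_pos: [0.4912, -0.3835, 0.017]
eef_rot: [0.831, 0.556, 0.001, 0.001]
contact_force: [0.9, 1.0, 11.7]
opening: 0.244
finger_force: 30.0
```

```bash
python3 -m jog '[[[0,0,-0.001,0,0,0],[0,0,0,0,0,0],[0,0,0,0,0,0],[0,0,0,0,0,0]]]' 0.045
python3 -m jog '[[[0,0,-0.01,0,0,0],[0,0,-0.03,0,0,0],[0,0,-0.06,0,0,0],[0,0,-0.06,0,0,0],[0,0,0,0,0,0],[0,0,0,0,0,0]]]' 0.088
python3 - <<'E'
from h import *
st=get_state();s=snapshot('wrist')
cv2.imwrite('pics/w3.png',cv2.resize(s['frame'][:,:,::-1],(784,588),interpolation=cv2.INTER_CUBIC))
E
```

```text
clock: 10.62
tool_pos: [0.4895, -0.3827, 0.0159]
eef_rot: [0.831, 0.556, -0.0, -0.0]
contact_force: [0.4, -1.4, -0.4]
opening: 0.512
finger_force: 0.0
clock: 11.38
tool_pos: [0.4895, -0.3825, 0.1764]
eef_rot: [0.831, 0.556, 0.0, -0.0]
contact_force: [0.1, 1.5, -0.3]
opening: 0.998
finger_force: 0.0
```

View pics/w3.png

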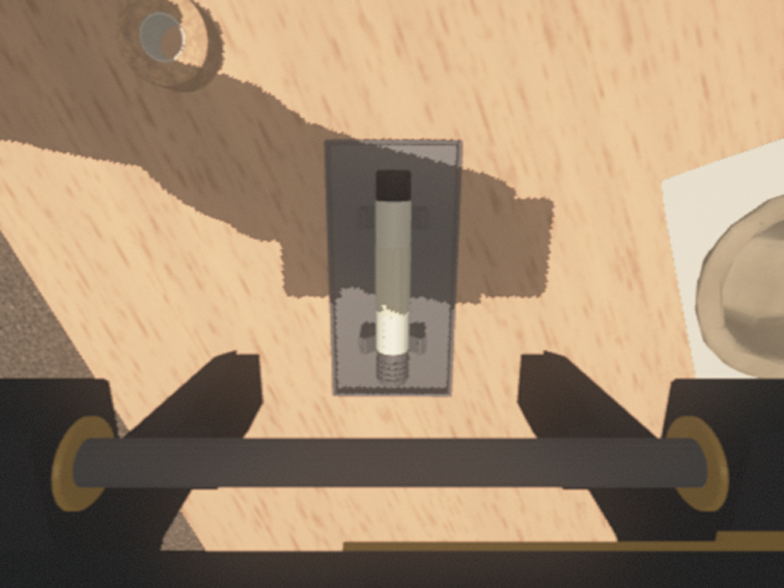

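Injector (392,170–383) lies along both V rests, centred. Next is the wide roll.

```bash
python3 -c "
from h import *
go(.4247,-.203,.005,-21.7)
go(.4247,-.2,.005,-22.3)"
```

```text
t 11.43 pos [ 0.4891 -0.3821  0.1754] th -22.39 tiltZ [-0.002  0.001 -1.   ] op 87.9 F [ 0.4  0.6 -0.4] ff 0.0
-> shift now-frame [ 0.141  -0.1274  0.1708]  after-turn frame [ 0.1426 -0.1261  0.1704]  az turn -0.012
t 11.43 pos [ 0.4891 -0.3821  0.1754] th -22.39 tiltZ [-0.002  0.001 -1.   ] op 87.9 F [ 0.4  0.6 -0.4] ff 0.0
-> shift now-frame [ 0.1438 -0.1285  0.1708]  after-turn frame [ 0.1441 -0.1287  0.1704]  az turn -0.0015
```

```bash
python3 -m jog '[[[0.047,-0.043,0,0,0,-0.01],[0.047,-0.043,0,0,0,0],[0.047,-0.042,0,0,0,0],[0,0,0.05,0,0,0],[0,0,0.05,0,0,0],[0,0,0.045,0,0,0],[0,0,0.018,0,0,0],[0,0,0.007,0,0,0],[0,0,0,0,0,0]]]' 
python3 -m jog '[[[0,0,0,0,0,0],[0,0,0,0,0,0],[0,0,0,0,0,0],[0,0,0,0,0,0],[0,0,0,0,0,0],[0,0,0,0,0,0],[0,0,0,0,0,0]]]' 0.03 20
python3 -c "
from h import *
go(.6292,-.1708,.08,-21.7)"
```

```text
clock: 12.55
tool_pos: [0.4249, -0.2069, 0.0061]
eef_rot: [0.828, 0.56, -0.001, -0.001]
contact_force: [0.6, -0.0, -0.6]
opening: 0.997
finger_force: 0.0
clock: 13.42
tool_pos: [0.4255, -0.2071, 0.0069]
eef_rot: [0.828, 0.56, -0.0, -0.0]
contact_force: [-0.1, 0.2, 5.1]
opening: 0.579
finger_force: 20.0
t 13.43 pos [ 0.4255 -0.2071  0.0069] th -21.83 tiltZ [-0.  0. -1.] op 51.0 F [-0.1  0.2  5.1] ff 20.0
-> shift now-frame [ 0.1095  0.1756 -0.0732]  after-turn frame [ 0.1091  0.1759 -0.0731]  az turn -0.0023
```

```bash
python3 -m jog '[[[0,0,-0.03,0,0,0],[0,0,-0.043,0,0,0],[0.0273,0.044,0,0,0,0],[0.0273,0.044,0,0,0,0],[0.0273,0.044,0,0,0,0],[0.0272,0.044,0,0,0,0],[0,0,0,0,0,0]]]' >/dev/null
python3 - <<'E'
from h import *
go(.6292,-.1708,.013,-21.7)
st=get_state();s=snapshot('wrist')
cv2.imwrite('pics/w4.png',cv2.resize(s['frame'][:,:,::-1],(784,588),interpolation=cv2.INTER_CUBIC))
c=np.array([.641,-.1411]);t=np.radians(-21.7);X=np.array([np.cos(t),np.sin(t)]);Y=np.array([-np.sin(t),np.cos(t)])
for x,y in [(-.067,.08),(.067,.08),(.067,.014),(-.067,.014),(.067,-.032)]: print((x,y),(px(s,[*(c+x*X+y*Y),.016],st)*1.4).round(1))
E
```

```text
t 14.3 pos [ 0.6339 -0.1685  0.0791] th -21.57 tiltZ [ 0.004  0.001 -1.   ] op 51.0 F [-0.4 -0.6 -0.9] ff 20.0
-> shift now-frame [-0.0041 -0.0037  0.0661]  after-turn frame [-0.0039 -0.0035  0.0661]  az turn 0.0023
(-0.067, 0.08) [217.9  67.8]
(0.067, 0.08) [545.8  68.5]
(0.067, 0.014) [532.1 229.9]
(-0.067, 0.014) [232.5 229.5]
(0.067, -0.032) [523.8 326.9]
```

View pics/w4.png

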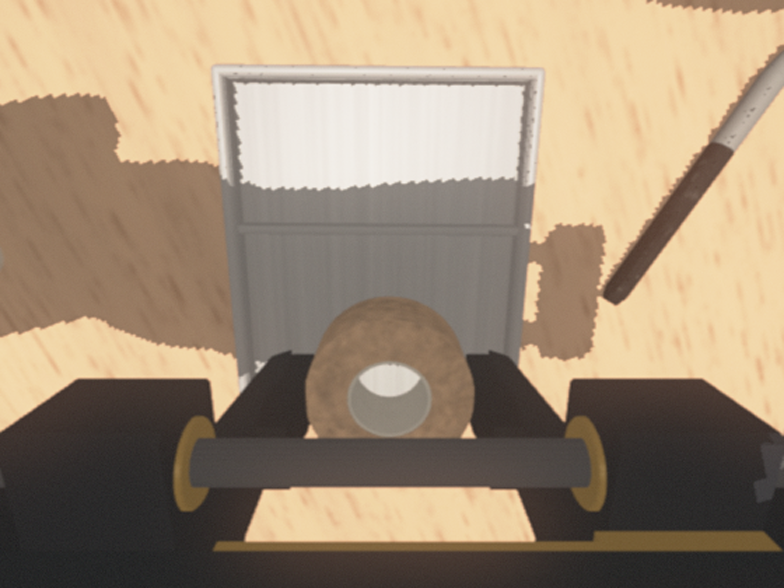

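Tray corners (213,67), (544,69) and the partition at row 229 match the predictions. I'm lowering the roll.

```bash
python3 -m jog '[[[-0.004,-0.0035,0.03,0,0,0],[0,0,0.02,0,0,0],[0,0,0.01,0,0,0],[0,0,0.006,0,0,0],[0,0,0,0,0,0],[0,0,0,0,0,0]]]' 
python3 -m jog '[[[0,0,0,0,0,0],[0,0,0,0,0,0],[0,0,-0.02,0,0,0],[0,0,-0.05,0,0,0],[0,0,-0.05,0,0,0]]]' 0.07
python3 -c "
from h import *
go(.4756,.0608,.1,-21.7)"
```

```text
clock: 15.1
tool_pos: [0.6252, -0.1738, 0.0141]
eef_rot: [0.828, 0.56, 0.0, 0.0]
contact_force: [-0.1, -0.4, 0.1]
opening: 0.578
finger_force: 20.0
clock: 15.72
tool_pos: [0.6248, -0.1738, 0.136]
eef_rot: [0.828, 0.56, 0.0, -0.0]
contact_force: [0.5, -0.4, 0.1]
opening: 0.793
finger_force: 0.0
t 15.72 pos [ 0.6248 -0.1738  0.136 ] th -21.84 tiltZ [-0.  0. -1.] op 69.9 F [ 0.5 -0.4  0.1] ff 0.0
-> shift now-frame [ 0.1623 -0.2257  0.0361]  after-turn frame [ 0.1628 -0.2253  0.036 ]  az turn -0.0024
```

```bash
python3 -m jog '[[[0.032,-0.0455,0,0,0,0],[0.032,-0.0455,0,0,0,0],[0.033,-0.0455,0,0,0,0],[0.033,-0.0455,0,0,0,0],[0.033,-0.0455,0.036,0,0,0],[0,0,0.05,0,0,0],[0,0,0.025,0,0,0],[0,0,0.014,0,0,0],[0,0,0.006,0,0,0],[0,0,0,0,0,0]]]' 0.0881
python3 -m jog '[[[0,0,0,0,0,0],[0,0,0,0,0,0],[0,0,0,0,0,0],[0,0,0,0,0,0],[0,0,0,0,0,0],[0,0,0,0,0,0],[0,0,0,0,0,0],[0,0,0,0,0,0]]]' 0.02 20
python3 -c "
from h import *
go(.658,-.0984,.08,-21.7)"
```

```text
clock: 16.98
tool_pos: [0.4765, 0.0591, 0.0055]
eef_rot: [0.828, 0.56, 0.0, -0.0]
contact_force: [0.8, -0.1, 0.2]
opening: 1.002
finger_force: 0.0
clock: 17.98
tool_pos: [0.4759, 0.0593, 0.005]
eef_rot: [0.828, 0.56, -0.0, -0.0]
contact_force: [-1.3, -0.5, 1.0]
opening: 0.457
finger_force: 20.0
t 17.98 pos [0.4759 0.0593 0.005 ] th -21.83 tiltZ [-0.001  0.    -1.   ] op 40.3 F [-1.3 -0.5  1. ] ff 20.0
-> shift now-frame [-0.0786  0.2276 -0.0753]  after-turn frame [-0.0792  0.2275 -0.075 ]  az turn -0.0022
```

```bash
python3 -m jog '[[[0,0,-0.03,0,0,0],[0,0,-0.045,0,0,0],[-0.0158,0.0455,0,0,0,0],[-0.0158,0.0455,0,0,0,0],[-0.0158,0.0455,0,0,0,0],[-0.0158,0.0455,0,0,0,0],[-0.0158,0.0455,0,0,0,0],[0,0,0,0,0,0],[0,0,0,0,0,0]]]'
python3 - <<'E'
from h import *
go(.658,-.0984,.011,-21.7)
st=get_state();s=snapshot('wrist')
cv2.imwrite('pics/w5.png',cv2.resize(s['frame'][:,:,::-1],(784,588),interpolation=cv2.INTER_CUBIC))
E
```

```text
clock: 19.1
tool_pos: [0.6567, -0.0979, 0.0791]
eef_rot: [0.828, 0.561, -0.001, -0.001]
contact_force: [-0.4, 0.1, -0.4]
opening: 0.455
finger_force: 20.0
t 19.1 pos [ 0.6567 -0.0979  0.0791] th -21.82 tiltZ [-0.003  0.002 -1.   ] op 40.1 F [-0.4  0.1 -0.4] ff 20.0
-> shift now-frame [-0.      0.0016  0.0681]  after-turn frame [-0.      0.0014  0.0681]  az turn -0.002
```

View pics/w5.png

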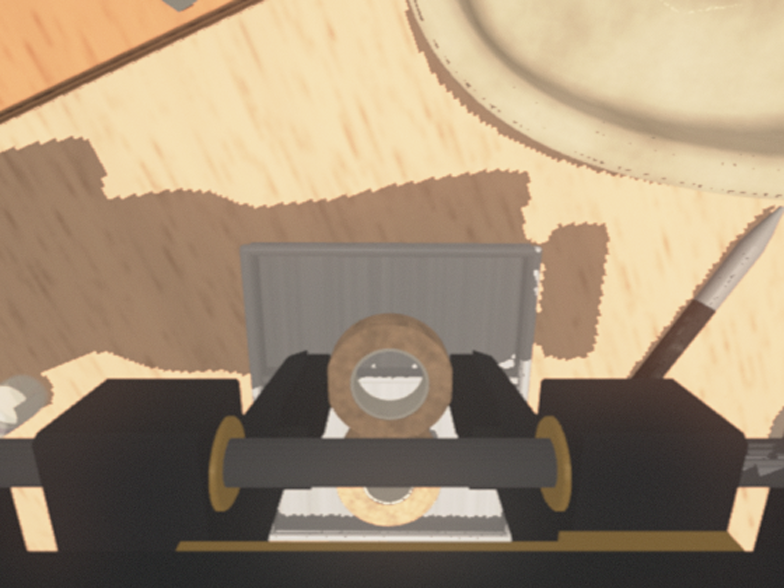

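The roll is held level over the small compartment (rows 245–400), with the wide roll lying flat at (388,490).

```bash
python3 -m jog '[[[0,0.001,0.03,0,0,0],[0,0,0.02,0,0,0],[0,0,0.01,0,0,0],[0,0,0.007,0,0,0],[0,0,0,0,0,0],[0,0,0,0,0,0]]]' 
python3 -m jog '[[[0,0,0,0,0,0],[0,0,0,0,0,0],[0,0,-0.02,0,0,0],[0,0,-0.05,0,0,0],[0,0,-0.05,0,0,0]]]' 0.06
python3 -c "
from h import *
go(.4626,-.07,.1,5.3)"
```

```text
clock: 19.9
tool_pos: [0.6593, -0.0992, 0.0134]
eef_rot: [0.828, 0.56, 0.0, 0.0]
contact_force: [0.2, 0.0, -0.4]
opening: 0.461
finger_force: 20.0
clock: 20.52
tool_pos: [0.6589, -0.0992, 0.1353]
eef_rot: [0.828, 0.56, 0.0, -0.0]
contact_force: [-0.1, -1.2, -0.2]
opening: 0.68
finger_force: 0.0
t 20.52 pos [ 0.6589 -0.0992  0.1353] th -21.84 tiltZ [ 0.  0. -1.] op 59.9 F [-0.1 -1.2 -0.2] ff 0.0
-> shift now-frame [-0.0459 -0.1931  0.0353]  after-turn frame [ 0.0472 -0.1928  0.0353]  az turn -0.4736
```

```bash
python3 -m jog '[[[-0.0115,-0.0483,0,0,0,0],[-0.0115,-0.0483,0,0,0,0],[-0.0115,-0.0483,0,0,0,0],[-0.0114,-0.0482,0,0,0,0],[0,0,0,0,0,-0.158],[0,0,0,0,0,-0.158],[0,0,0,0,0,-0.158],[0,0,0,0,0,0],[0,0,0,0,0,0]]]' >/dev/null
python3 - <<'E'
from h import *
import pickle
go(.4626,-.07,.024,5.3)
st=get_state();s=snapshot('wrist');pickle.dump((st,s),open('w6.pkl','wb'))
cv2.imwrite('pics/w6.png',cv2.resize(s['frame'][:,:,::-1],(784,588),interpolation=cv2.INTER_CUBIC))
f=s['frame'].astype(int);m=((f[:,:,0]>f[:,:,1]+40)&(f[:,:,2]>f[:,:,1]+40)).astype(np.uint8)
n,l,a,c=cv2.connectedComponentsWithStats(m)
for i in range(1,n):
    if a[i,4]>60: print(a[i],c[i].round(1),pt(s,*c[i],.0485,st).round(4))
E
```

```text
t 21.65 pos [ 0.4629 -0.0701  0.1335] th 5.16 tiltZ [ 0.001  0.    -1.   ] op 59.8 F [-0.2 -0.5  0.5] ff 0.0
-> shift now-frame [ 1.000e-04 -4.000e-04  1.095e-01]  after-turn frame [ 1.000e-04 -3.000e-04  1.095e-01]  az turn -0.0024
```

View pics/w6.png

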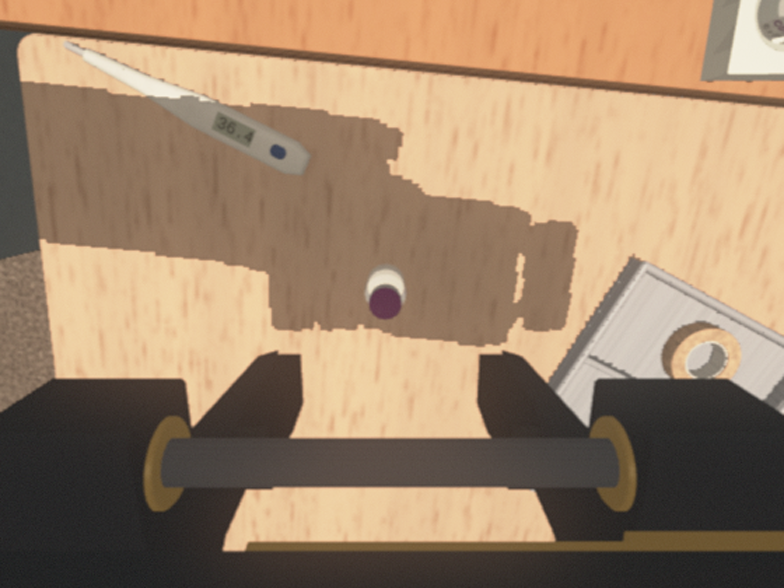

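Run:
```python
from h import *
import pickle
st,s=pickle.load(open('w6.pkl','rb'))
p=pt(s,385.5/1.4,302/1.4,.049,st);print(p.round(4), (px(s,[.4626,-.07,.049],st)*1.4).round(1))
go(*p[:2],.024,5.3)
```

```text
[ 0.4603 -0.0683  0.049 ] [389.7 305.5]
t 21.7 pos [ 0.4627 -0.07    0.1333] th 5.2 tiltZ [ 0.  0. -1.] op 60.2 F [0.5 0.7 0.2] ff 0.0
-> shift now-frame [ 0.0019 -0.0023  0.1093]  after-turn frame [ 0.0019 -0.0023  0.1093]  az turn -0.0017
```

```bash
python3 -m jog '[[[0.0015,-0.002,0.04,0,0,0],[0,0,0.04,0,0,0],[0,0,0.02,0,0,0],[0,0,0.0095,0,0,0],[0,0,0,0,0,0],[0,0,0,0,0,0]]]' 0.05
python3 -m jog '[[[0,0,0,0,0,0],[0,0,0,0,0,0],[0,0,0,0,0,0],[0,0,0,0,0,0],[0,0,0,0,0,0],[0,0,0,0,0,0]]]' 0.01 12
python3 -c "
from h import *
go(.6428,.145,.13,5.3)"
```

```text
clock: 22.45
tool_pos: [0.4608, -0.0687, 0.0242]
eef_rot: [0.674, 0.739, 0.0, 0.0]
contact_force: [0.6, 0.1, -0.7]
opening: 0.567
finger_force: 0.0
clock: 23.2
tool_pos: [0.4604, -0.0686, 0.0236]
eef_rot: [0.673, 0.739, 0.0, -0.0]
contact_force: [0.7, 0.3, 5.3]
opening: 0.257
finger_force: 12.0
t 23.2 pos [ 0.4604 -0.0686  0.0236] th 5.33 tiltZ [-0.  0. -1.] op 22.7 F [0.7 0.3 5.3] ff 12.0
-> shift now-frame [ 0.1958  0.2014 -0.1064]  after-turn frame [ 0.1958  0.2013 -0.1064]  az turn 0.0005
```

```bash
python3 -m jog '[[[0,0,-0.02,0,0,0],[0,0,-0.04,0,0,0],[0,0,-0.046,0,0,0],[0.0392,0.0403,0,0,0,0],[0.0392,0.0403,0,0,0,0],[0.0392,0.0403,0,0,0,0],[0.0391,0.0402,0,0,0,0],[0.0391,0.0402,0,0,0,0],[0,0,0,0,0,0],[0,0,0,0,0,0]]]'
python3 - <<'E'
from h import *
import pickle
go(.6428,.145,.029,5.3)
st=get_state();s=snapshot('wrist');pickle.dump((st,s),open('w7.pkl','wb'))
cv2.imwrite('pics/w7.png',cv2.resize(s['frame'][:,:,::-1],(784,588),interpolation=cv2.INTER_CUBIC))
c=np.array([.6428,.145]);t=np.radians(5.3);X=np.array([np.cos(t),np.sin(t)]);Y=np.array([-np.sin(t),np.cos(t)])
for x,y in [(-.028,.085),(.028,.085),(0,.055)]: print((x,y),(px(s,[*(c+x*X+y*Y),.022],st)*1.4).round(1))
E
```

```text
clock: 24.45
tool_pos: [0.6414, 0.144, 0.1285]
eef_rot: [0.674, 0.739, -0.001, -0.001]
contact_force: [-0.0, 0.0, 0.6]
opening: 0.253
finger_force: 12.0
t 24.45 pos [0.6414 0.144  0.1285] th 5.32 tiltZ [-0.003 -0.001 -1.   ] op 22.3 F [-0.   0.   0.6] ff 12.0
-> shift now-frame [0.001  0.0018 0.0995]  after-turn frame [0.0009 0.0014 0.0995]  az turn 0.0003
(-0.028, 0.085) [339.  131.8]
(0.028, 0.085) [448.8 131.8]
(0, 0.055) [393.7 191.9]
```

View pics/w7.png

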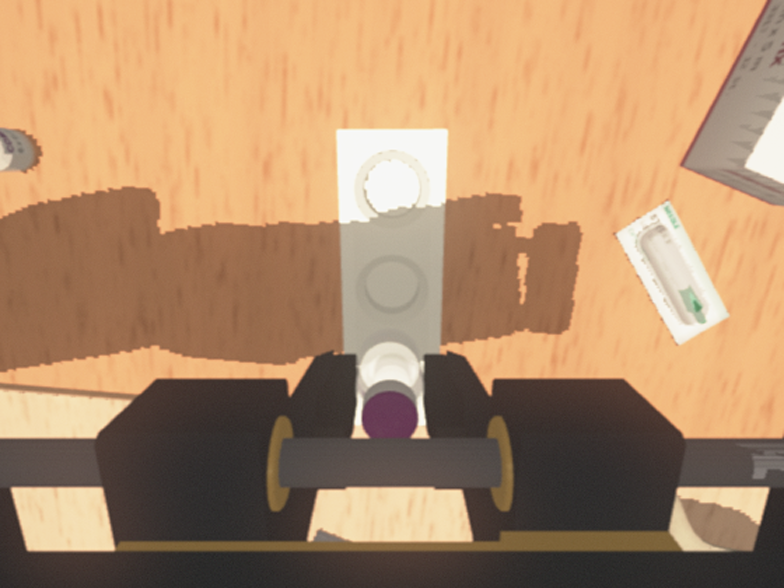

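```bash
python3 -m jog '[[[0.0025,0.001,0.03,0,0,0],[0,0,0.03,0,0,0],[0,0,0.014,0,0,0],[0,0,0.01,0,0,0],[0,0,0.008,0,0,0],[0,0,0.005,0,0,0],[0,0,0,0,0,0],[0,0,0,0,0,0]]]'
python3 - <<'E'
from h import *
import pickle
go(.6428,.146,.028,5.3)
st,s=pickle.load(open('w7.pkl','rb'))
for z in (0,.05,.1):print('box corner',pt(s,685/1.4,165/1.4,z,st).round(3))
E
```

```text
clock: 25.5
tool_pos: [0.6436, 0.1478, 0.0328]
eef_rot: [0.673, 0.739, 0.0, -0.0]
contact_force: [0.3, -1.1, 0.2]
opening: 0.258
finger_force: 12.0
t 25.5 pos [0.6436 0.1478 0.0328] th 5.34 tiltZ [ 0.     0.001 -1.   ] op 22.8 F [ 0.3 -1.1  0.2] ff 12.0
-> shift now-frame [-0.0017 -0.001   0.0048]  after-turn frame [-0.0017 -0.001   0.0048]  az turn 0.0006
box corner [0.8   0.228 0.   ]
box corner [0.77  0.226 0.05 ]
box corner [0.74  0.224 0.1  ]
```

```bash
python3 -m jog '[[[-0.001,-0.0005,0.002,0,0,0],[0,0,0.0015,0,0,0],[0,0,0.001,0,0,0],[0,0,0,0,0,0],[0,0,0,0,0,0]]]'
python3 -m jog '[[[0,0,0.0005,0,0,0],[0,0,0.0005,0,0,0],[0,0,0,0,0,0]]]'
```

```text
clock: 26.12
tool_pos: [0.6429, 0.1466, 0.0278]
eef_rot: [0.673, 0.739, -0.0, -0.0]
contact_force: [0.2, 0.5, 0.9]
opening: 0.26
finger_force: 12.0
clock: 26.5
tool_pos: [0.643, 0.1467, 0.0277]
eef_rot: [0.673, 0.739, 0.0, -0.0]
contact_force: [-1.3, 0.1, 6.1]
opening: 0.254
finger_force: 12.0
```

```bash
python3 -m jog '[[[0,0,-0.0005,0,0,0],[0,0,0,0,0,0],[0,0,0,0,0,0],[0,0,-0.01,0,0,0],[0,0,-0.04,0,0,0],[0,0,-0.055,0,0,0],[0,0,0,0,0,0]]]' 0.05
python3 -c "
from h import *
go(.4267,.2,.133,5.3)"
```

```text
clock: 27.38
tool_pos: [0.6466, 0.1471, 0.1378]
eef_rot: [0.674, 0.739, 0.004, 0.003]
contact_force: [-0.6, -0.2, -0.2]
opening: 0.567
finger_force: 0.0
t 27.38 pos [0.6466 0.1471 0.1378] th 5.3 tiltZ [ 0.009  0.003 -1.   ] op 49.9 F [-0.6 -0.2 -0.2] ff 0.0
-> shift now-frame [ 0.0729 -0.2141  0.0029]  after-turn frame [ 0.0729 -0.2141  0.0048]  az turn 0.0001
```

```bash
python3 -m jog '[[[0.0182,-0.053,0,0,0,0],[0.0182,-0.053,0,0,0,0],[0.0182,-0.053,0,0,0,0],[0.0182,-0.053,0,0,0,0],[0,0,0,0,0,0],[0,0,0,0,0,0]]]' >/dev/null
python3 - <<'E'
from h import *
import pickle
go(.4267,.2,.024,5.3)
st=get_state();s=snapshot('wrist');pickle.dump((st,s),open('w8.pkl','wb'))
f=cv2.cvtColor(s['frame'],cv2.COLOR_RGB2HSV);m=cv2.inRange(f,(100,120,40),(125,255,255))
n,l,a,c=cv2.connectedComponentsWithStats(m)
for i in range(1,n):
    if a[i,4]>60: print(a[i],c[i].round(1),pt(s,*c[i],.049,st).round(4))
cv2.imwrite('pics/w8.png',s['frame'][:,:,::-1])
E
```

```text
t 28.12 pos [0.426  0.1995 0.1326] th 5.33 tiltZ [ 0.001  0.001 -1.   ] op 50.0 F [-0.1 -0.4  0.4] ff 0.0
-> shift now-frame [0.0004 0.0006 0.1086]  after-turn frame [0.0004 0.0007 0.1086]  az turn 0.0005
```

View pics/w8.png

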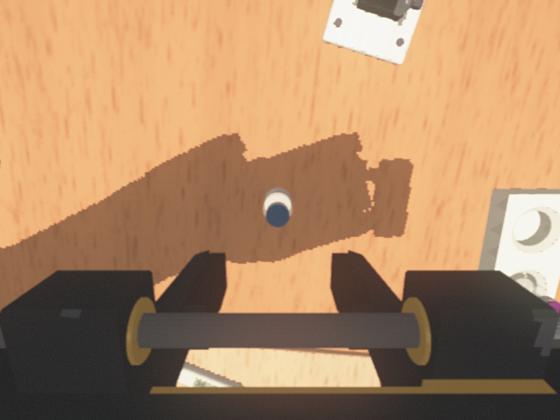

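Run:
```python
from h import *
import pickle
st,s=pickle.load(open('w8.pkl','rb'))
p=pt(s,278,214.5,.049,st);print(p.round(4)); go(*p[:2],.0238,5.3)
```

```text
[0.4252 0.2026 0.049 ]
t 28.18 pos [0.4267 0.1993 0.1326] th 5.27 tiltZ [ 0.001  0.001 -1.   ] op 49.9 F [-0.3  0.4  0.3] ff 0.0
-> shift now-frame [ 0.0034 -0.0014  0.1088]  after-turn frame [ 0.0034 -0.0012  0.1088]  az turn -0.0006
```

```bash
python3 -m jog '[[[0.002,-0.001,0.04,0,0,0],[0,0,0.04,0,0,0],[0,0,0.02,0,0,0],[0,0,0.009,0,0,0],[0,0,0,0,0,0],[0,0,0,0,0,0]]]'
python3 -m jog '[[[0,0,0,0,0,0],[0,0,0,0,0,0],[0,0,0,0,0,0],[0,0,0,0,0,0],[0,0,0,0,0,0],[0,0,0,0,0,0]]]' 0.01 12
python3 -c "
from h import *
go(.6381,.2018,.13,5.3)"
```

```text
clock: 28.92
tool_pos: [0.4247, 0.2014, 0.0242]
eef_rot: [0.674, 0.739, 0.001, -0.0]
contact_force: [-1.3, -0.4, -0.1]
opening: 0.568
finger_force: 0.0
clock: 29.68
tool_pos: [0.424, 0.2014, 0.0237]
eef_rot: [0.673, 0.739, 0.0, -0.0]
contact_force: [0.9, 0.2, 5.2]
opening: 0.254
finger_force: 12.0
t 29.68 pos [0.424  0.2014 0.0237] th 5.33 tiltZ [-0.     0.001 -1.   ] op 22.4 F [0.9 0.2 5.2] ff 12.0
-> shift now-frame [-0.0194  0.2132 -0.1063]  after-turn frame [-0.0194  0.2132 -0.1063]  az turn 0.0005
```

```bash
python3 -m jog '[[[0,0,-0.02,0,0,0],[0,0,-0.04,0,0,0],[0,0,-0.046,0,0,0],[-0.0039,0.0427,0,0,0,0],[-0.0039,0.0427,0,0,0,0],[-0.0039,0.0426,0,0,0,0],[-0.0039,0.0426,0,0,0,0],[-0.0038,0.0426,0,0,0,0],[0,0,0,0,0,0],[0,0,0,0,0,0],[0,0,0,0,0,0]]]'
python3 - <<'E'
from h import *
go(.6381,.2018,.033,5.3)
st=get_state();s=snapshot('wrist')
cv2.imwrite('pics/w9.png',cv2.resize(s['frame'][:,:,::-1],(784,588),interpolation=cv2.INTER_CUBIC))
c=np.array([.6381,.2018]);t=np.radians(5.3);X=np.array([np.cos(t),np.sin(t)]);Y=np.array([-np.sin(t),np.cos(t)])
for x,y in [(-.028,.03),(.028,.03),(0,0)]: print((x,y),(px(s,[*(c+x*X+y*Y),.022],st)*1.4).round(1))
E
```

```text
clock: 31.05
tool_pos: [0.6363, 0.2021, 0.1291]
eef_rot: [0.673, 0.74, -0.001, -0.001]
contact_force: [-0.7, -0.1, 0.5]
opening: 0.254
finger_force: 12.0
t 31.05 pos [0.6363 0.2021 0.1291] th 5.38 tiltZ [-0.003  0.    -1.   ] op 22.4 F [-0.7 -0.1  0.5] ff 12.0
-> shift now-frame [-0.0005  0.002   0.0961]  after-turn frame [-0.0004  0.0017  0.0961]  az turn 0.0014
(-0.028, 0.03) [342.8 241.5]
(0.028, 0.03) [445.6 241.7]
(0, 0) [394.  294.6]
```

View pics/w9.png

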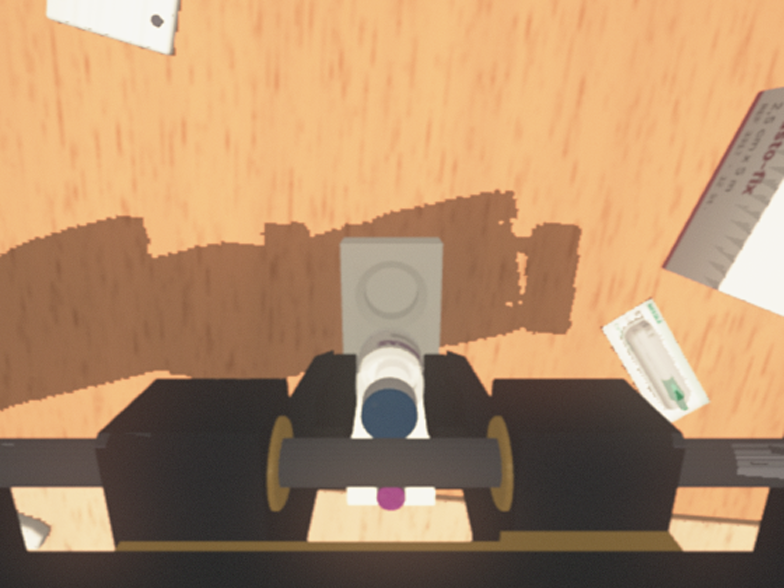

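Far well at (391,290), within 3 mm of prediction. I'm lowering the vial.

```bash
python3 -m jog '[[[0.0015,0.0008,0.03,0,0,0],[0,0,0.03,0,0,0],[0,0,0.014,0,0,0],[0,0,0.01,0,0,0],[0,0,0.008,0,0,0],[0,0,0.004,0,0,0],[0,0,0,0,0,0],[0,0,0,0,0,0]]]'
python3 -m jog '[[[0,0,0.002,0,0,0],[0,0,0.0015,0,0,0],[0,0,0.001,0,0,0],[0,0,0,0,0,0],[0,0,0,0,0,0]]]'
```

```text
clock: 32.1
tool_pos: [0.639, 0.2034, 0.0339]
eef_rot: [0.673, 0.739, 0.0, -0.0]
contact_force: [-0.8, 0.7, -0.0]
opening: 0.258
finger_force: 12.0
clock: 32.72
tool_pos: [0.6386, 0.2034, 0.0289]
eef_rot: [0.673, 0.739, -0.0, -0.0]
contact_force: [-0.2, 0.1, -0.1]
opening: 0.257
finger_force: 12.0
```

```bash
python3 -m jog '[[[0,0,0.0007,0,0,0],[0,0,0.0007,0,0,0],[0,0,0,0,0,0]]]'
python3 -m jog '[[[0,0,0,0,0,0],[0,0,0,0,0,0],[0,0,0,0,0,0],[0,0,-0.01,0,0,0],[0,0,-0.04,0,0,0],[0,0,-0.055,0,0,0],[0,-0.05,0,0,0,0],[0,-0.05,0,0,0,0],[0,-0.05,0,0,0,0],[0,0,0,0,0,0],[0,0,0,0,0,0]]]' 0.05
python3 - <<'E'
from h import *
f=snapshot('top')['frame'][:,:,::-1]
cv2.imwrite('pics/end.png',cv2.resize(cv2.convertScaleAbs(f[140:290,180:480],alpha=1.5),(800,400),interpolation=cv2.INTER_CUBIC))
E
```

```text
clock: 33.1
tool_pos: [0.6387, 0.2034, 0.0278]
eef_rot: [0.673, 0.739, 0.0, -0.0]
contact_force: [0.4, -0.6, 3.9]
opening: 0.253
finger_force: 12.0
clock: 34.48
tool_pos: [0.4908, 0.1899, 0.1334]
eef_rot: [0.673, 0.739, 0.001, 0.0]
contact_force: [0.6, -0.0, 0.6]
opening: 0.565
finger_force: 0.0
```

View pics/end.png

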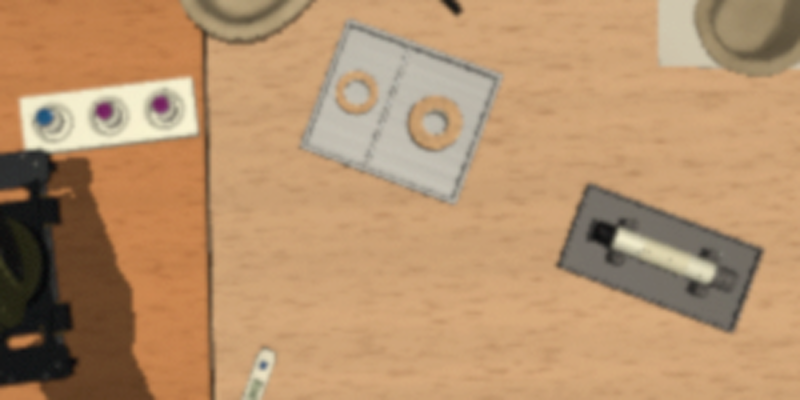

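All three vials are in their wells ((46,118), (105,110), (161,104)). Both rolls are flat in their compartments ((356,92), (435,123)), and the injector lies in the V rests at (665,255).

```bash
python3 -c "
from plant import *
print(finish_job())"
```

```text
the job is handed in; nothing more can be done
None
```

I handed the job in at about 34.5 s of the 115 s allowed. The last overhead picture shows both loose vials and vial_3 in their wells, both rolls in their compartments, and the injector across both V rests; no verdict came back after hand-in.

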